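# Take the abrasive drum off the handle trimmer and put it away

## Robot

A 7-joint arm with a two-finger parallel gripper is mounted at the origin on the work surface. World frame = base frame: x ahead of the robot, y to its left, z up, the work surface at z = 0. Lengths are in mm, angles in rad, forces in N, time in s.
With the tool pointing down it reaches from about 425 to 875 mm from the base axis. Payload 8.4 kg.
Tool frame: the origin (TCP) lies on the centre line of the jaws, within the pads' length; the fingertips stand 22 mm ahead of it and the grasp point (between the pads) lies 3 mm ahead of it; z points along the fingers, y is the line along which they close (so a half turn about z gives the same grasp; the last joint's range is limited). The gripper opens to 87 mm and grips with 3 to 60 N. Pads are 19 mm wide; open, the fingers measure 117 mm over their backs; the gripper's body (75 mm by 190 mm) begins 51 mm behind the grasp point.
Start: joints at [1.154, 0.333, 0.04, 1.465, -0.013, 1.343, -0.059], TCP at [203.087, -617.429, 206.446] pointing down, gripper open.
Joint ranges: [-2.58, 2.58], [-0.38, 2.09], [-1.3, 1.39], [0.25, 2.4], [-1.5, 4.64], [0.08, 2.09], [-2.65, 2.65]. Speed limits (rad/s): [2.22, 2.22, 2.79, 2.79, 3.14, 3.14, 3.14].

## Interface

Orientations are given as a unit quaternion [x, y, z, w].
In Python, from rig import observe, imaging, arm gives the robot as it stands.
- The arm moves only by the shell command python3 -m jog 'ROWS' [FORCE]. ROWS is text: rows parted by semicolons, each of 5 numbers parted by spaces: the finger opening in cm, from 0 to 8.7, then the shift along the world's x, y, z in cm, then the turn about the world's z in degrees. In form: claw x y z roll; .... A call has 1 to 8 rows; each row shifts and turns the commanded pose from where the row before left it; what a row does not reach is not made up. A row lasts 1/10 s, in which the tool goes at most 50 mm and 8.59 degrees, less where a joint would pass 70% of its speed; a pose out of reach is approached as far as the arm can. A call with a gripper value outside its range is refused whole. The fingers move at their own pace and stop on an object; FORCE is the grip in N (left out, the last holds). Time passes only in rows, so rows that do not move let the fingers close. It gives the time, the measured TCP pose, the force, the opening and the grip force at its end, in the units of the state.
- observe(): the state, without advancing time (a new reading comes with each control period).
- imaging.capture(name): name is "scene" or "top" or "wrist"; returns (picture, depth): 400x640x3 uint8, red, green, blue; 400x640 float32, mm along the optical axis (not along the pixel's ray), 0 where there is no reading.
- imaging.get_calibration(name): a dict with "fx", "fy", "cx", "cy" (pixels), "R" (3x3) and "t" (3): a world point X has camera coordinates R X + t. Camera axes: x right, y down, z forward; pixel columns grow to the right and rows downward; lengths in mm; the calibration is good to about 2 mm. The wrist camera is an equidistant fisheye: a pixel r from the principal point sees the ray r / f radians off the axis. A picture is of the moment at which its call begins: read the wrist's pose just before it. get_calibration takes no time and is no camera call; for the wrist camera it gives the pose at the moment of the call.
- arm.finish_job(): hands the job in; it is judged then, once.
The state is a dict: "time": time; "q": joint angles; "joint_vel": joint speeds; "effort": joint torques, N m; "position": TCP position; "eef_rot": TCP orientation; "force": force on the tool from outside, world axes, zero at the start; "ft_torque": the same for the moment, N m; "finger_gap": finger opening in mm; "finger_force": force on a finger pad.
Only numpy, scipy, OpenCV 4.12 (cv2) and the standard library are available. Lean on these libraries where they do the work, as an engineer would, in place of code of your own. Each camera call takes 0.05 s, during which the arm holds its last target. There are 200 camera calls.

## Task

Swing the clear hood of the handle trimmer right back until it lies open, then draw the abrasive drum off the free end of its arbor: let it follow the arbor by feel, because the spindle bearings must not be forced. Lay the drum gently in the empty saddle of the drum rack, resting in its notches and centred on it, leave the hood open and everything else where it is, and let go.

Things in the scene. Friction and masses are not known exactly. Their poses are not given: they have to be found in the camera images.
- trimmer: Handle-trimming machine, fixed: grey bed 470 x 170 mm, green motor head (172 mm high), two posts for the hood, tray below the drum. Origin on the bench under the head's front face, z up; the arbor sticks out level to about -x, axis 120 mm above the bench. The head sits in slotted feet, turned up to 3 degrees either way about the origin, so the bed's x shows the arbor's heading only roughly.
- spindle (a joint): The arbor: steel shaft 20 mm across, held in the head, free at its tip 150 mm from the trimmer's origin (value: its turn in rad, unimportant). Heading not measured: feel for it. The bearings stand 12 N in all from the drum while it is drawn off. A spring ball on top, just before the drum, gives way at 3 to 6 N of pull, then drags in the bore; once past, under 5 N of pull is needed.
- hood (a joint): Hood hinge in rad: 0 shut over the drum, 1.57 upright, 2.9 lying right back on the head (its stop). Slight friction; past upright it falls back slowly by its own weight. Hood of clear plastic, 94 mm wide, 0.22 kg; shut, it covers the drum and its front lip blocks the way off.
- hood_bar (a point): Middle of the hood's grip bar: level steel bar 10 mm thick, 74 mm long, 35 mm clear of the hood's front edge, 157 mm from the hinge, parallel to it. Pinch it from above, fingers closing along the trimmer's x, one each side of the bar; it turns between them as the hood swings.
- hood_hinge (a point): Middle of the hood's hinge line, which is parallel to the trimmer's y, 178 mm above the bench. Axes as the trimmer's.
- drum: Abrasive drum on the arbor: dark grit on an aluminium core, 50 mm diameter, 40 mm long, bore 21.6 mm, 0.28 to 0.46 kg. Origin at its middle, x along its bore, -x to the arbor's tip. It hangs with 0.8 mm play all round, cocked 1 to 2 degrees to one side, so its axis is not quite the arbor's. Its middle is 85 mm from the tip: clear after 107 mm. Closing fingers may press it on the arbor.
- saddle_seat (a point): Where the drum's middle lies when it rests in the empty saddle, 64 mm above the bench; x is the line for the drum's axis (either way round), z up.
- saddle: The empty saddle: light wooden block 60 x 60 mm with two pairs of 45 degree notch arms, 27 mm apart, that hold a drum at its ends. The arms' tops are 13 mm below the axis of a drum lying in it. Origin at the middle of its underside. Which of the rack's three places is empty changes.
- rack: Drum rack: dark wooden board 130 x 335 x 14 mm, fixed, origin at the middle of its underside. It carries three saddles in a row along its y, 105 mm apart; drums lie along its x.
- spare_small: Spare drum like the other, 44 mm in diameter, 40 mm long, loose in a saddle; origin at its middle. Leave alone.
- spare_large: Spare drum, 54 mm in diameter, 40 mm long, loose in a saddle; origin at its middle. Leave alone.
- spray: Spray bottle, 74 mm wide, 214 mm high, standing loose; origin at the middle of its foot. Leave alone.
- cup: Small unglazed cup, 64 mm wide, 58 mm high, loose; origin at the middle of its foot. Leave alone.
- handle_a: Loose clay cup handle, 56 x 36 x 12 mm, lying flat; origin at its middle. Leave alone.
- handle_b: Another clay cup handle like handle_a. Leave alone.
- brush: Loose dusting brush lying on the bench, about 200 mm long; origin under it. Leave alone.
- pattern_cup: Solid unglazed pattern cup, 68 mm wide, 55 mm high, loose; origin at the middle of its foot. Leave alone.

How it is judged:
By the outcome, as a careful person would: the job done as asked, in the order asked, and still so for the second after the job is handed in, with the robot touching nothing.
It also fails if it takes over 67 s, if anything falls off the work surface, if the arm or the gripper's body presses on something with over 40 N, if the wrist force passes 120 N, or if a joint passes its speed limit or range.

## Working session

There is one attempt and no reset: what is moved stays moved. The work goes in short steps, Python scripts to look and compute and a shell command to move; the robot and the scene stay as the last step left them, time stands still between calls to the robot, and variables do not carry over. Pictures are saved under pics/ and viewed, at most 10 in all, crops included, and the job is handed in when it is done.

```bash
ls; mkdir -p pics; python3 - <<'E'
from rig import observe, imaging
import cv2,numpy as np
s=observe();print(s)
for n in("scene","top"):
    p,d=imaging.capture(n);cv2.imwrite(f"pics/{n}0.png",p[:,:,::-1]);np.savez(f"pics/{n}0.npz",p=p,d=d);c=imaging.get_calibration(n);print(n,c)
E
```

```text
pics
{'time': 0.0, 'q': array([ 1.15383161,  0.33390843,  0.03992179,  1.46625671, -0.01341602,
        1.34326809, -0.05849529]), 'joint_vel': array([ 1.95180739e-03, -1.14140101e-03, -1.26024950e-03, -1.67590897e-03,
        6.62674876e-04,  2.54921302e-05, -1.28457097e-03]), 'effort': array([ 1.63271022e-05, -6.56348276e+01,  1.33518767e+00, -4.03798807e+01,
       -5.98623371e-02,  4.48403426e-02,  1.61646653e-04]), 'position': array([ 202.88824486, -617.02303237,  205.56865852]), 'eef_rot': array([ 9.87409271e-01,  1.58184426e-01, -1.77185331e-04, -7.66781761e-04]), 'force': array([0.38215302, 0.07364836, 0.38579484]), 'ft_torque': array([-0.00078858,  0.02548984,  0.00534712]), 'finger_force': 0.0, 'finger_gap': 86.79593843671296}
scene {'fx': 494.9266789224371, 'fy': 494.9266789224371, 'cx': 316.39835389489224, 'cy': 200.5300246972571, 'R': array([[ 0.2451981 ,  0.96943704, -0.00834976],
       [ 0.57885136, -0.15330599, -0.80089224],
       [-0.77769467,  0.19154399, -0.59875029]]), 't': array([ -44.7852062 , -247.43301309, 1665.02585974])}
top {'fx': 454.30479388900545, 'fy': 454.30479388900545, 'cx': 321.3126516425176, 'cy': 197.56384018039375, 'R': array([[ 0.00769897, -0.99975425, -0.02078854],
       [-0.98111712, -0.00353432, -0.19338229],
       [ 0.19326129,  0.02188484, -0.98090322]]), 't': array([ -91.9332576 ,  603.70064367, 1019.12286689])}
```

View pics/scene0.png

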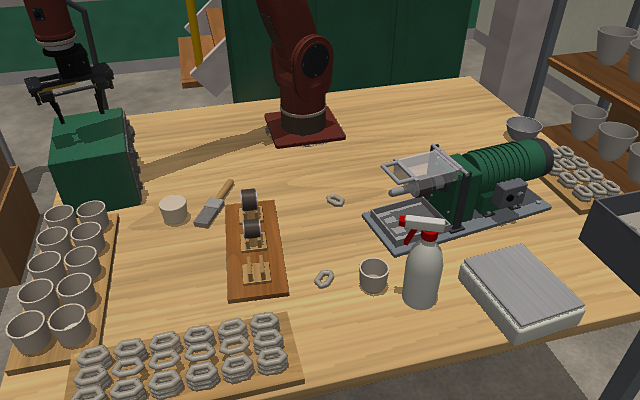

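View pics/top0.png

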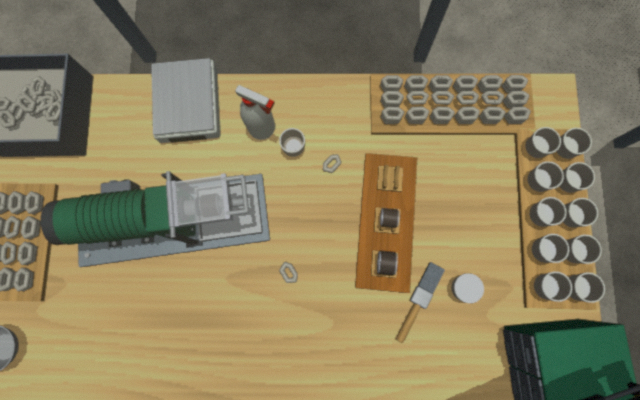

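The scene view shows the trimmer on the right (arbor towards world −y, hood shut around (425,165)) with the spray at (423,270). The top view shows the hood at about (200,200), and the rack at (388,222) with its empty saddle at (390,178). I'll zoom in on both.

```bash
cat > h.py <<'E'
import numpy as np,cv2
from rig import imaging
def load(n): z=np.load(f"pics/{n}.npz"); return z['p'],z['d']
def ray(n,u,v,c=None):
    c=c or imaging.get_calibration(n); R=np.array(c['R']);t=np.array(c['t'])
    return -R.T@t, R.T@np.array([(u-c['cx'])/c['fx'],(v-c['cy'])/c['fy'],1.])
def onz(n,u,v,z):
    o,r=ray(n,u,v); return o+r*(z-o[2])/r[2]
def cloud(n,d):
    v,u=np.mgrid[:d.shape[0],:d.shape[1]]
    c=imaging.get_calibration(n);R=np.array(c['R']);t=np.array(c['t'])
    P=np.stack([(u-c['cx'])/c['fx']*d,(v-c['cy'])/c['fy']*d,d],-1)
    W=(P-t)@R; W[d<=0]=np.nan; return W
E
python3 - <<'E'
from h import *
p,d=load("top0");W=cloud("top",d)
a=cv2.resize(p[165:270,60:280],None,fx=3.6,fy=3.6,interpolation=cv2.INTER_CUBIC)
cv2.imwrite("pics/ztrim.png",a[:,:,::-1])
p2,d2=load("scene0")
a=cv2.resize(p2[130:260,350:560],None,fx=3.8,fy=3.8,interpolation=cv2.INTER_CUBIC)
cv2.imwrite("pics/ztrim2.png",a[:,:,::-1])
for u,v in [(300,250),(150,250),(90,255),(265,238),(150,205),(390,165),(410,250),(388,178),(254,200),(245,205)]:
  print(u,v,np.round(W[v,u],1))
E
```

```text
300 250 [484.7 -36.   -0.5]
150 250 [481.3 328.5  14. ]
90 255 [468.6 477.2   9.4]
265 238 [512.3  49.   12.3]
150 205 [567.3 279.8 155.3]
390 165 [ 697.1 -258.8   11.3]
410 250 [ 485.2 -301.9   13.4]
388 178 [ 662.1 -252.3   17.5]
254 200 [606.5  79.4  12.1]
245 205 [563.5  68.5 181.3]
```

View pics/ztrim.png

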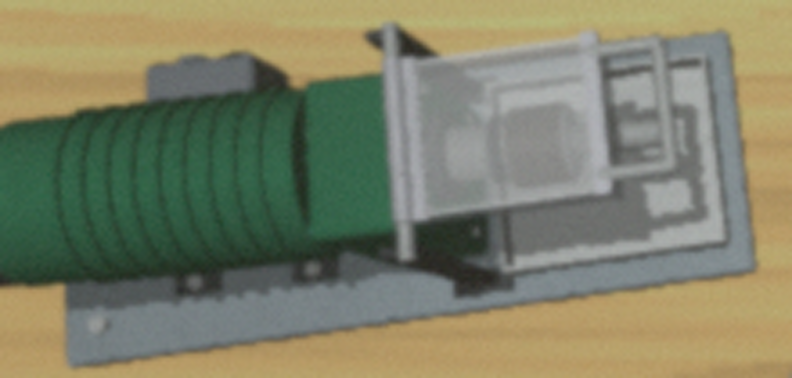

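View pics/ztrim2.png

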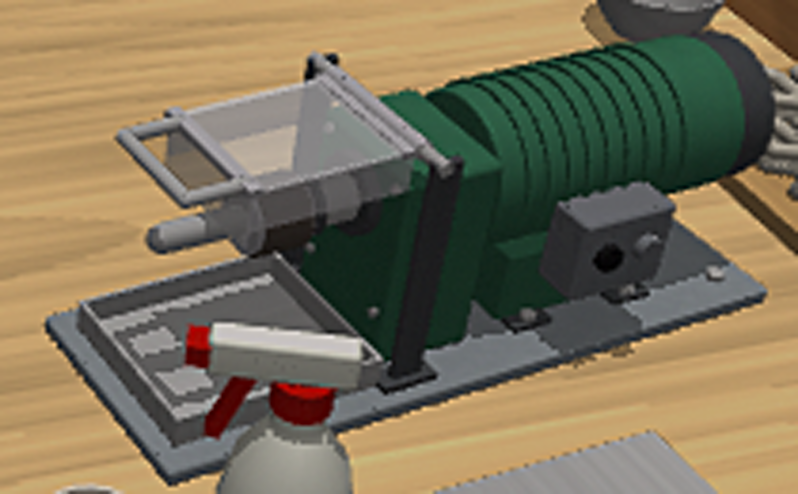

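Ztrim shows the grip bar as the vertical line at zoom x≈664 (rows 42–172), the hinge rod from (391,25) to (405,258) and the bed corners at (752,270), (70,365) and (725,32). The drum is visible through the hood at (545,145). Ztrim2 shows the arbor tip at (165,237), below the bar.

```bash
python3 - <<'E'
from h import *
p,d=load("top0");W=cloud("top",d)
T=lambda x,y,z:onz("top",60+(x+.5)/3.6-.5,165+(y+.5)/3.6-.5,z)
S=lambda x,y,z:onz("scene",350+(x+.5)/3.8-.5,130+(y+.5)/3.8-.5,z)
pr=lambda s,a:print(s,np.round(a,1))
a,b=T(752,270,12),T(70,365,12); e=b-a; pr("bed edge",[*a,*b,np.linalg.norm(e),np.degrees(np.arctan2(e[1],e[0]))])
c=T(725,32,12);pr("bed corner far",c);pr("w",np.linalg.norm(c-a))
pr("barT",[T(664,42,178),T(668,172,178),T(664,107,178)])
pr("barS",[S(122,135,178),S(188,197,178)])
h1,h2=T(391,25,178),T(405,258,178);pr("hinge",[h1,h2,(h1+h2)/2])
pr("hingeS",[S(318,60,178),S(450,165,178)])
# depth points near bar
m=(W[:,:,2]>165)&(W[:,:,2]<192);m[:,:232]=0;m[:,255:]=0;m[:170]=0;m[225:]=0
Q=W[m];pr("n",len(Q));pr("bar depth",np.c_[np.percentile(Q,[2,50,98],axis=0)])
# rack by colour/depth: board
hsv=cv2.cvtColor(p,cv2.COLOR_RGB2HSV)
for z,nm in((14,'rack'),):
  m=(np.abs(W[:,:,0]-560)<220)&(np.abs(W[:,:,1]+270)<110)&(hsv[:,:,2]<165)&(hsv[:,:,0]<16)&(hsv[:,:,1]>90)
  m=m.astype(np.uint8);n,l,st,ce=cv2.connectedComponentsWithStats(m);k=1+np.argmax(st[1:,4]);pr(nm,st[k])
  cn=max(cv2.findContours((l==k).astype(np.uint8),0,1)[0],key=cv2.contourArea)
  r=cv2.minAreaRect(cn);bx=cv2.boxPoints(r);C=np.array([onz("top",*q,14) for q in bx]);pr("box",bx);pr("c",C);pr("ctr",C.mean(0));pr("len",[np.linalg.norm(C[0]-C[1]),np.linalg.norm(C[1]-C[2])])
A=cv2.resize(p[150:300,350:425],None,fx=4,fy=4,interpolation=cv2.INTER_CUBIC)
p2,_=load("scene0");B=cv2.resize(p2[185:305,220:295],None,fx=5,fy=5,interpolation=cv2.INTER_CUBIC)
cv2.imwrite("pics/zrack.png",np.hstack([A,B])[:,:,::-1])
E
```

```text
bed edge [508.4  40.3  12.  441.6 499.8  12.  464.3  98.3]
bed corner far [674.1  64.2  12. ]
w 167.5
barT [[626.1  73.6 178. ]
 [548.3  68.1 178. ]
 [586.9  72.  178. ]]
barS [[549.6  64.4 178. ]
 [622.   78.3 178. ]]
hinge [[636.1 237.  178. ]
 [497.3 218.7 178. ]
 [566.7 227.8 178. ]]
hingeS [[498.  217.3 178. ]
 [630.5 240.4 178. ]]
n 282
bar depth [[545.5  63.3 177.7]
 [583.3  73.8 182.2]
 [627.8  96.7 186.5]]
rack [ 356  154   60  139 2739]
box [[355.3 288. ]
 [365.5 153.6]
 [418.5 157.6]
 [408.3 292. ]]
c [[ 394.4 -169.9   14. ]
 [ 725.8 -197.6   14. ]
 [ 715.6 -329.8   14. ]
 [ 386.1 -294.9   14. ]]
ctr [ 555.5 -248.1   14. ]
len [332.5 132.6]
```

View pics/zrack.png

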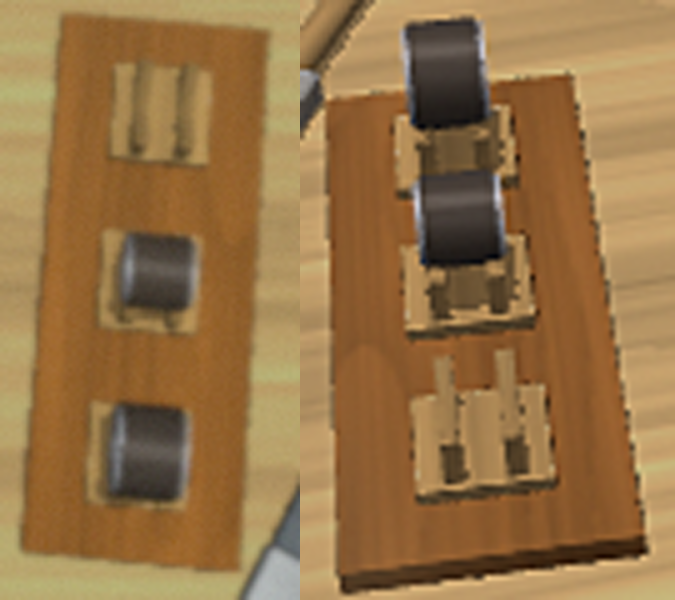

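Zrack shows the empty saddle at the top with corners (112,65), (210,65), (205,163) and (110,160). Its two arms are at x≈143 and 186, and both spares are in place below it. The bar-to-hinge distance of about 157 mm matches the one given, so I'll start moving.

```bash
python3 - <<'E'
from h import *
p,d=load("top0");W=cloud("top",d)
T=lambda x,y,z:onz("top",350+(x+.5)/4-.5,150+(y+.5)/4-.5,z)
print(np.round([W[150+s[1]//4,350+s[0]//4] for s in ((125,100),(165,100),(200,100),(143,120),(143,150))],1))
for z in (27,):
  C=np.array([T(x,y,z) for x,y in((112,65),(210,65),(205,163),(110,160))]);print(np.round(C,1),C.mean(0))
E
python3 -m jog '5 0 0 5 0;4 2.3 4.2 3 -5;4 2.3 4.2 2 -5.2;4 2.3 4.2 0 0;4 2.3 4.2 0 0;4 2.3 4.2 0 0;4 2.3 4.2 0 0;4 2.3 4.2 0 0'
python3 -m jog '4 2.3 4.2 0 0;4 2.3 4.2 0 0;4 2.3 4.2 0 0;4 2.3 4.2 0 0;4 2.3 4.2 0 0;4 2.3 4.2 0 0;4 2.3 4.2 0 0;4 2.3 4.2 0 0'
```

```text
[[ 668.6 -234.7   21.8]
 [ 668.2 -259.    24. ]
 [ 667.8 -280.8   25.8]
 [ 652.3 -242.4   37.3]
 [ 635.4 -242.3   35.1]]
[[ 690.5 -226.2   27. ]
 [ 690.6 -286.4   27. ]
 [ 628.9 -281.8   27. ]
 [ 630.6 -224.    27. ]] [ 660.15400282 -254.60722146   27.        ]
time: 0.9
position: [361.0, -327.8, 302.1]
eef_rot: [0.998, 0.07, -0.0, 0.0]
force: [1.0, -0.0, 0.1]
finger_gap: 41.1
finger_force: 0.0
time: 1.7
position: [545.0, 7.9, 302.2]
eef_rot: [0.998, 0.07, -0.0, 0.0]
force: [0.8, -0.8, 0.6]
finger_gap: 40.1
finger_force: 0.0
```

```bash
python3 -m jog '4 1.9 2.9 -2 0;4 1.9 2.9 -3 0;4 0 0 -3 0;4 0 0 0 0;4 0 0 0 0'
python3 - <<'E'
from h import *
from rig import observe
print(observe()['position'])
p,d=imaging.capture("top");np.savez("pics/top1.npz",p=p,d=d)
w,_=imaging.capture("wrist");cv2.imwrite("pics/w1.png",w[:,:,::-1])
E
```

```text
time: 2.2
position: [582.3, 63.4, 222.5]
eef_rot: [0.998, 0.069, -0.001, 0.0]
force: [-0.8, -0.0, 0.0]
finger_gap: 39.9
finger_force: 0.0
[582.32684694  63.44862889 222.51226764]
```

View pics/w1.png

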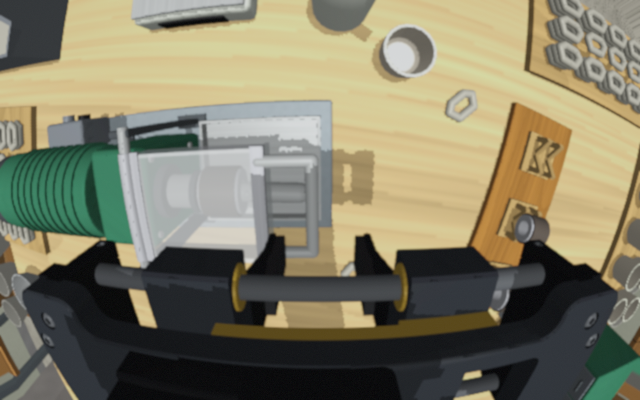

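The wrist view shows the bar running down column ≈313 (rows 160–250), between the open fingertips at columns 278 and 362. I'll check its position by casting rays.

```bash
cat >> h.py <<'E'
def wonz(u,v,z,c=None):
    c=c or imaging.get_calibration("wrist");R=np.array(c['R']);t=np.array(c['t'])
    x,y=(u-c['cx'])/c['fx'],(v-c['cy'])/c['fy'];th=np.hypot(x,y);s=np.sin(th)/max(th,1e-9)
    r=R.T@np.array([x*s,y*s,np.cos(th)]);o=-R.T@t
    return o+r*(z-o[2])/r[2]
E
python3 - <<'E'
from h import *
for u,v in((313,170),(313,200),(313,235)): print(wonz(u,v,178).round(1))
E
```

```text
[617.6  72.4 178. ]
[594.6  69.3 178. ]
[565.8  65.5 178. ]
```

```bash
python3 -m jog '4 0.4 0.6 -1 0;4 0 0 -2 0;4 0 0 -1.1 0;4 0 0 0 0;0.8 0 0 0 0;0.8 0 0 0 0;0.8 0 0 0 0;0.8 0 0 0 0' 12
python3 -c "
from rig import observe as o
s=o();print(s['position'],s['q'],s['force'])"
```

```text
time: 3.1
position: [586.9, 70.2, 181.8]
eef_rot: [0.998, 0.07, 0.0, 0.0]
force: [0.6, -0.4, 0.1]
finger_gap: 15.9
finger_force: 0.0
[586.88739352  70.22209639 181.84281488] [ 0.30810152  0.28516779 -0.60382025  1.62257346  0.16747473  1.28517733
 -1.75522985] [ 0.58259071 -0.36364183  0.14059396]
```

```bash
python3 -m jog '0.8 0 0 0 0;0.8 0 0 0 0;0.8 -0.02 0.18 2.35 0;0.8 -0.07 0.52 2.29 0;0.8 -0.11 0.85 2.19 0;0.8 -0.16 1.17 2.03 0;0.8 -0.19 1.46 1.84 0' 12
python3 -c "
from rig import observe as o
s=o();print(s['position'],s['q'].round(2),s['force'])"
```

```text
time: 3.8
position: [581.2, 111.8, 289.4]
eef_rot: [0.998, 0.069, 0.0, 0.0]
force: [0.9, 0.1, 0.7]
finger_gap: 8.2
finger_force: 0.0
[581.23491193 111.8463595  289.41568908] [ 0.26  0.24 -0.63  1.45  0.14  1.49 -1.81] [0.88544866 0.05057373 0.71357241]
```

The gap is 8 mm with no force on the pads, so the bar wasn't held. I'll look.

```bash
python3 - <<'E'
from h import *
p,d=imaging.capture("scene");np.savez("pics/s2.npz",p=p,d=d)
a=cv2.resize(p[80:230,340:500],None,fx=3.5,fy=3.5,interpolation=cv2.INTER_CUBIC)
cv2.imwrite("pics/s2.png",a[:,:,::-1])
E
```

```text
(no output)
```

View pics/s2.png

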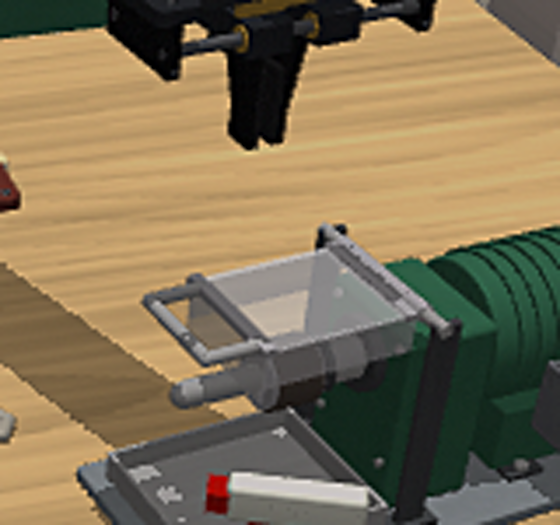

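The hood is still shut, so the fingers probably hadn't closed properly before the lift. I'll go back down and close fully with more force, checking before I lift.

```bash
python3 -m jog '3.5 0.19 -1.46 -1.84 0;3.5 0.16 -1.17 -2.03 0;3.5 0.11 -0.85 -0.5 0;3.5 0.09 -0.7 0 0;3.5 0 0 -2 0;3.5 0 0 -2 0;3.5 0 0 -2.5 0;3.5 0 0 0 0'
python3 -m jog '0 0 0 0 0;0 0 0 0 0;0 0 0 0 0;0 0 0 0 0;0 0 0 0 0;0 0 0 0 0;0 0 0 0 0' 30
python3 -c "
from rig import observe as o
s=o();print(s['position'],s['force'],s['ft_torque'])"
```

```text
time: 4.65
position: [585.3, 69.8, 177.5]
eef_rot: [0.998, 0.07, -0.002, -0.0]
force: [-0.3, -1.0, -0.2]
finger_gap: 34.8
finger_force: 0.0
time: 5.35
position: [586.6, 70.2, 179.6]
eef_rot: [0.998, 0.07, 0.0, -0.0]
force: [-0.8, 1.1, -1.0]
finger_gap: 0.7
finger_force: 0.0
[586.61324247  70.18517672 179.61850619] [-0.79302038  1.07208862 -1.01703067] [0.06476487 0.05580067 0.01668556]
```

```bash
python3 - <<'E'
from h import *
p,d=imaging.capture("scene");np.savez("pics/s3.npz",p=p,d=d)
w,_=imaging.capture("wrist");np.savez("pics/w3.npz",p=w,d=_)
a=cv2.resize(p[100:230,350:480],(500,500),interpolation=cv2.INTER_CUBIC)
b=cv2.resize(w[150:310,230:390][:,20:116],(300,500),interpolation=cv2.INTER_CUBIC)
cv2.imwrite("pics/s3.png",np.hstack([a,b])[:,:,::-1])
E
```

```text
(no output)
```

View pics/s3.png

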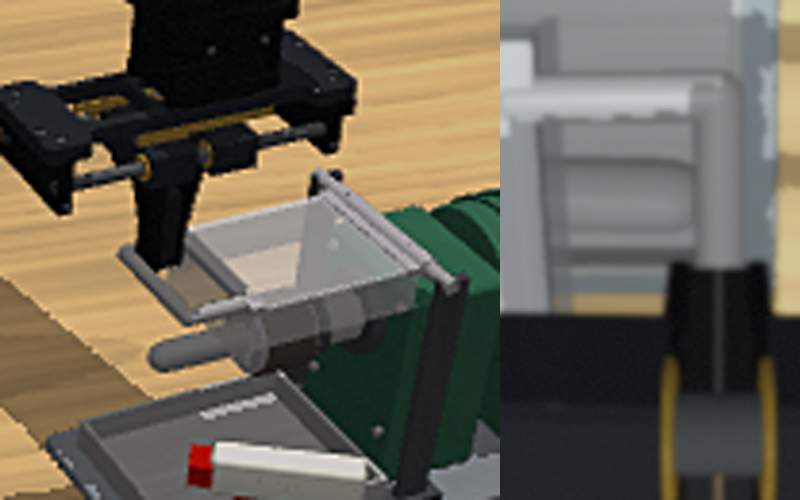

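```bash
python3 - <<'E'
from h import *
c=imaging.get_calibration("scene");R,t=np.array(c['R']),np.array(c['t'])
for X in([586.6,70.2,157.6],[586.6,70.2,178],[548,66,178],[626,75,178]):
  P=R@X+t;u,v=c['fx']*P[0]/P[2]+c['cx'],c['fy']*P[1]/P[2]+c['cy'];print(X,round(u,1),round(v,1),"crop",round((u-350)*500/130),round((v-100)*500/130))
p,d=load("s3");W=cloud("scene",d)
for cx,cy in((160,250),(165,230),(145,272),(175,300),(185,200)):
  u,v=350+cx*130//500,100+cy*130//500;print(cx,cy,W[v,u].round(1))
E
```

```text
[586.6, 70.2, 157.6] 389.1 180.8 crop 151 311
[586.6, 70.2, 178] 389.9 173.4 crop 153 282
[548, 66, 178] 382.1 164.7 crop 124 249
[626, 75, 178] 398.4 182.7 crop 186 318
160 250 [601.5  64.4 210.6]
165 230 [595.4  68.  221.8]
145 272 [580.8  65.  184.3]
175 300 [612.4  72.  182. ]
185 200 [598.2  79.2 239.4]
```

```bash
python3 - <<'E'
from h import *
c=imaging.get_calibration("scene");R,t=np.array(c['R']),np.array(c['t'])
for X in([581.2,112,267],[581,112,310]):
  P=R@X+t;print(X,"crop2",(c['fx']*P[0]/P[2]+c['cx']-340)*3.5,(c['fy']*P[1]/P[2]+c['cy']-80)*3.5)
for n,pts in(("s2",[(340+x/3.5,80+y/3.5) for x,y in((240,135),(270,130),(245,110),(278,100))]),("s3",[(350+x*.26,100+y*.26) for x,y in((150,262),(170,262),(180,255),(150,235),(165,266),(165,275))])):
  p,d=load(n);W=cloud("scene",d)
  for u,v in pts: print(n,round(u),round(v),W[int(v),int(u)].round(1))
p,d=load("s3");print(p[160:178,386:398].mean(2).astype(int))
E
```

```text
[581.2, 112, 267] crop2 246.35024337534256 192.93500623047797
[581, 112, 310] crop2 253.70118868946392 130.2917258736257
s2 409 119 [586.2  99.4 312.4]
s2 417 117 [591.8 117.  315.2]
s2 410 111 [591.3  99.7 331.1]
s2 419 109 [591.1 119.3 335.3]
s3 389 168 [594.9  63.2 198.8]
s3 394 168 [595.9  74.7 197.5]
s3 397 166 [599.   77.6 204.3]
s3 389 161 [595.4  61.4 217.7]
s3 393 169 [597.4  69.5 196.7]
s3 393 172 [327.8 191.3  -0.9]
[[  0   2   4   8   6   6  11  15  15  15   4  15]
 [  0   3   3   3   8   6   9  14  14  14   2  15]
 [  0   0   3   6   6   8   9  15  14  14   0  31]
 [  0   4   7   7   5   7  11  13  14  13   0  21]
 [  0   4   5   6   8   6  11  12  14  11   2  24]
 [  0   2   5   5   6   6  13  16  14   8   5  32]
 [ 27   0   1   5   4   7  16  14  14  10   0  36]
 [110  29   0   3   8   5  16  11  10   3   8  58]
 [109 110  10   0   1   4  10   4   3   0   9  80]
 [104 110 111   6   0   0   9  70  56 109  77 104]
 [ 94 104 110 107  12  90 169 136 100 100 104 103]
 [ 75  94 104 106 108 141 157 130 105 108 107 107]
 [ 47  76  94 102 101 103 137 119 106 108 108 108]
 [121  46  75  95 102 100  97 108 110 111 110 110]
 [159 126  46  75  95 102 101 101  97 114 115 113]
 [166 169 134  46  77  95 102 103 101  97 112 111]
 [167 169 168 131  49  78  95 103 102 100  96 111]
 [157 157 158 160 125  51  79  95 102 103 100  95]]
```

The scene depth puts the closed fingertips at z≈197 when the pose implies 158. The free-air picture shows about the same offset, and x and y agree. So the true tips are about 40 mm higher than the reported TCP implies, and I'll correct for that, watching the force as I go down.

```bash
python3 -m jog '3.5 0 0 0 0;3.5 0 0 0 0;3.5 0 0 0 0;3.5 0 0 0 0;3.5 0 0 0 0;3.5 0 0 -1 0;3.5 0 0 0 0'
python3 -m jog '3.5 0 0 -1 0;3.5 0 0 -1 0;3.5 0 0 -0.6 0;3.5 0 0 0 0;3.5 0 0 0 0'
python3 -m jog '0 0 0 0 0;0 0 0 0 0;0 0 0 0 0;0 0 0 0 0;0 0 0 0 0;0 0 0 0 0' 25
python3 - <<'E'
from h import *
from rig import observe as o
s=o();print(s['position'],s['force'],s['ft_torque'])
p,d=imaging.capture("scene");np.savez("pics/s4.npz",p=p,d=d)
W=cloud("scene",d)
dark=(p.mean(2)<25)&(abs(W[:,:,0]-590)<40)&(abs(W[:,:,1]-70)<45)&(W[:,:,2]>120)
print(np.percentile(W[dark],[1,3,10],axis=0).round(1), dark.sum())
E
```

```text
time: 6.15
position: [585.8, 70.0, 167.9]
eef_rot: [0.998, 0.07, -0.001, 0.0]
force: [0.2, 0.5, -0.9]
finger_gap: 34.5
finger_force: 0.0
time: 6.65
position: [586.6, 70.3, 143.5]
eef_rot: [0.998, 0.07, -0.0, -0.0]
force: [-0.5, 0.0, -0.6]
finger_gap: 35.1
finger_force: 0.0
time: 7.25
position: [586.7, 69.9, 143.7]
eef_rot: [0.998, 0.07, 0.0, 0.0]
force: [-0.9, -0.7, 1.3]
finger_gap: 8.6
finger_force: 25.0
[586.71199761  69.88549636 143.6926705 ] [-0.91223023 -0.71921629  1.26155465] [-0.30191624  0.03198105  0.09828066]
[[570.5  25.7 169.9]
 [573.4  26.7 183.6]
 [584.6  29.6 221. ]] 2607
```

The bar is held with 25 N on the pads. I'll swing the hood along its arc.

```bash
python3 -m jog '0 -0.02 0.18 2.35 0;0 -0.07 0.52 2.29 0;0 -0.11 0.85 2.19 0;0 -0.16 1.17 2.03 0' 18
python3 -m jog '0 -0.19 1.46 1.84 0;0 -0.23 1.71 1.6 0;0 -0.26 1.93 1.32 0;0 -0.28 2.10 1.01 0;0 -0.3 2.23 0.69 0;0 -0.31 2.31 0.34 0'
```

```text
time: 7.7
position: [582.9, 95.5, 232.8]
eef_rot: [0.998, 0.069, -0.0, 0.001]
force: [-0.6, -3.8, -1.1]
finger_gap: 9.2
finger_force: 18.0
time: 8.3
position: [566.9, 214.9, 301.7]
eef_rot: [0.998, 0.069, 0.0, 0.0]
force: [-1.2, -1.4, 0.7]
finger_gap: 9.3
finger_force: 18.0
```

```bash
python3 -m jog '0 -0.31 2.33 -0.01 0;0 -0.31 2.31 -0.36 0;0 -0.3 2.22 -0.7 0;0 -0.28 2.1 -1.04 0;0 -0.25 1.91 -1.33 0'
python3 - <<'E'
from h import *
from rig import observe as o
s=o();print(s['position'],s['force'],s['q'].round(2))
p,d=imaging.capture("scene");a=cv2.resize(p[60:240,340:560],None,fx=2.5,fy=2.5)
cv2.imwrite("pics/s5.png",a[:,:,::-1])
E
```

```text
time: 8.8
position: [551.8, 324.7, 265.5]
eef_rot: [0.998, 0.07, -0.0, 0.0]
force: [-1.9, -2.3, -1.3]
finger_gap: 9.0
finger_force: 18.0
[551.80045755 324.7164387  265.52386187] [-1.94745767 -2.31654258 -1.25313098] [-0.07  0.38 -0.71  1.37  0.24  1.49 -2.2 ]
```

View pics/s5.png

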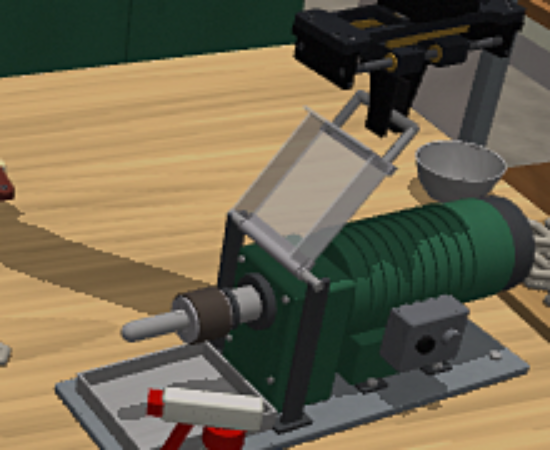

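The hood is well past upright (θ≈2.25), with the bar in the fingers at (395,105), and the drum is exposed at (205,315). I'll carry the hood almost to its stop, then release and rise.

```bash
python3 -m jog '0 -0.23 1.7 -1.62 0;0 -0.19 1.44 -1.84 0;0 -0.15 1.15 -2.05 0;0 -0.06 0.5 -1.1 0;0 0 0 0 0'
python3 -m jog '2.4 0 0 0 0;2.4 0 0 0 0;2.4 0 0 0 0;2.4 0 0 3 0;2.4 0 0 4 0;2.4 0 0 4 0;4 0 -4.5 1 8;6 0 -4.5 0 8'
python3 -m jog '7.5 0 -4.5 0 8;7.5 0 -4.5 0 8;7.5 0 -4.5 0 8;7.5 0 -4.5 0 8;7.5 0 -4.5 0 8;7.5 0 0 0 8;7.5 0 0 0 8;7.5 0 0 0 8'
python3 - <<'E'
from h import *
from rig import observe as o
s=o();print(s['position'],s['eef_rot'],s['force'],s['q'].round(2))
for n in("scene","top","wrist"):
  p,d=imaging.capture(n);np.savez(f"pics/{n}6.npz",p=p,d=d)
  if n=="top":A=p
  if n=="scene":B=p
a=cv2.resize(A[160:270,60:280],(800,400),interpolation=cv2.INTER_CUBIC)
b=cv2.resize(B[100:240,340:560][:,:],(314,200));c=np.zeros((200,800,3),np.uint8);c[:,:314]=b
w=np.load("pics/wrist6.npz")['p'];c[:,320:640]=cv2.resize(w,(320,200))
cv2.imwrite("pics/m6.png",np.vstack([a,c])[:,:,::-1])
E
```

```text
time: 9.35
position: [545.6, 372.1, 197.7]
eef_rot: [0.998, 0.071, -0.001, -0.0]
force: [-2.8, 0.8, -0.7]
finger_gap: 8.8
finger_force: 18.0
time: 10.15
position: [546.6, 282.3, 322.7]
eef_rot: [0.977, 0.212, 0.002, -0.001]
force: [0.5, -1.2, -0.4]
finger_gap: 33.1
finger_force: 0.0
time: 10.95
position: [546.9, 62.3, 320.6]
eef_rot: [0.726, 0.688, 0.0, 0.001]
force: [-0.2, 0.2, -0.3]
finger_gap: 74.8
finger_force: 0.0
[546.91317238  62.32634231 320.57202749] [7.25522437e-01 6.88198061e-01 2.36126567e-04 7.52853419e-04] [-0.1944596   0.16431099 -0.34168579] [ 0.5   0.16 -0.79  1.49  0.12  1.54 -0.34]
```

View pics/m6.png

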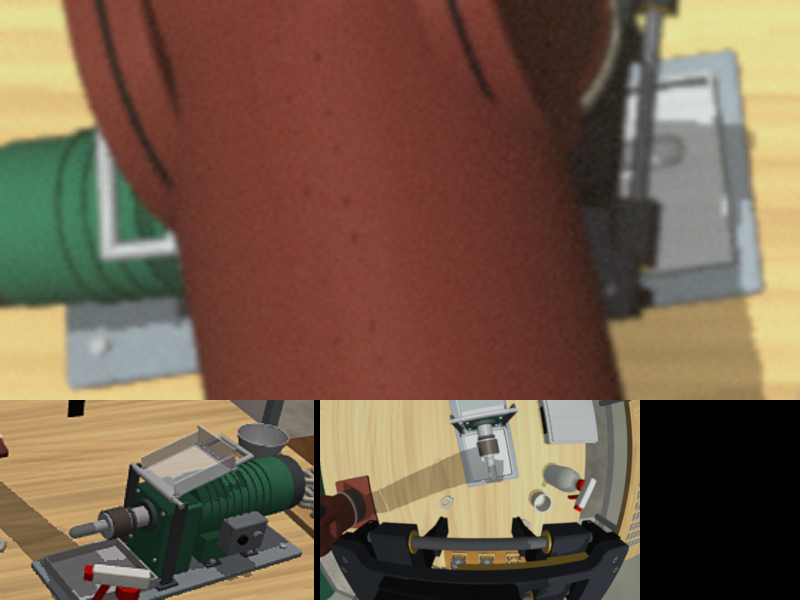

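The hood lies fully back on the head, and the drum and bare arbor are visible in the scene view at about (427,183) and (392,192). I've used all ten views, so from here I'll measure numerically, starting with the arbor and drum axes from the depth clouds, sliced along the heading.

```bash
cat >> h.py <<'E'
def wcloud(d,c):
    v,u=np.mgrid[:d.shape[0],:d.shape[1]]
    R=np.array(c['R']);t=np.array(c['t'])
    x,y=(u-c['cx'])/c['fx'],(v-c['cy'])/c['fy'];th=np.hypot(x,y);k=np.tan(np.minimum(th,1.4))/np.maximum(th,1e-9)
    W=(np.stack([x*k*d,y*k*d,d],-1)-t)@R; W[d<=0]=np.nan; return W
E
python3 - <<'E'
from h import *
a=np.radians(97.6);ex=np.array([np.cos(a),np.sin(a)]);ey=np.array([-ex[1],ex[0]]);H=np.array([566,228.3])
for n in("scene","wrist"):
  z=np.load(f"pics/{n}6.npz");p,d=z['p'],z['d']
  W=cloud(n,d) if n=="scene" else wcloud(d,imaging.get_calibration("wrist"))
  L=np.stack([(W[:,:,:2]-H)@ex,(W[:,:,:2]-H)@ey,W[:,:,2]],-1)
  m=(abs(L[:,:,1])<40)&(L[:,:,2]>95)&(L[:,:,2]<165)&(L[:,:,0]<-20)&(L[:,:,0]>-220)
  Q=L[m];C=p[m]
  print(n,len(Q))
  for s in range(-190,-25,8):
    k=(Q[:,0]>=s)&(Q[:,0]<s+8)
    if k.sum()>3:
      q=Q[k];print(s+4,k.sum(),C[k].mean(0).astype(int),"y",np.percentile(q[:,1],[3,50,97]).round(1),"z",np.percentile(q[:,2],[3,50,97]).round(1))
E
```

```text
scene 773
-154 28 [80 79 78] y [-4.3 -0.9  8.6] z [114.3 122.6 129.7]
-146 28 [88 86 84] y [-6.9 -3.8  9.9] z [115.9 126.1 130.6]
-138 27 [85 84 83] y [-8.6 -4.2  7.1] z [115.4 126.6 130.9]
-130 23 [85 85 85] y [-8.2 -1.   8.8] z [117.7 126.5 130.8]
-122 25 [86 85 84] y [-7.6 -4.6  5.2] z [116.6 126.2 131. ]
-114 26 [102 100  99] y [-9.1 -3.   4.6] z [115.5 126.7 131.1]
-106 25 [114 113 113] y [-8.7 -4.2  4.5] z [116.9 124.8 131.2]
-98 26 [119 117 116] y [-8.6 -4.5  5. ] z [117.2 127.  131.2]
-90 153 [74 71 71] y [-22.1  -6.7  20.2] z [ 99.  127.6 142.9]
-82 67 [56 49 43] y [-23.2 -16.6  10.4] z [110.7 135.9 144.8]
-74 60 [57 50 44] y [-23.7 -17.4   9. ] z [108.4 134.9 144.9]
-66 66 [56 49 44] y [-24.1 -16.6  12.3] z [108.2 134.9 144.3]
-58 55 [61 53 48] y [-23.9 -15.9  10.2] z [110.5 133.8 144.4]
-50 44 [53 52 52] y [-21.2 -12.3  10.2] z [110.9 134.2 142.2]
-42 32 [83 82 83] y [-18.5 -12.1   3.2] z [118.5 133.4 140.5]
-34 37 [119 117 116] y [-17.  -11.9   3.6] z [113.6 129.3 137.2]
-26 41 [126 124 122] y [-16.3  -9.3   7.3] z [112.2 132.1 138.1]
wrist 3003
-154 51 [111 115 116] y [-
[... 368 characters left out ...]
64 167 167] y [-7.1  2.6 11.9] z [120.7 128.1 130.3]
-98 109 [160 163 163] y [-6.2  3.2 11.6] z [121.8 128.3 132.1]
-90 229 [136 135 134] y [-19.6   3.1  24.1] z [125.  139.9 144.4]
-82 283 [94 87 81] y [-20.2   3.1  24.9] z [126.  140.9 144.6]
-74 285 [94 87 81] y [-19.5   3.8  25.6] z [126.4 140.9 144.8]
-66 288 [98 91 84] y [-20.4   3.3  25.4] z [126.2 140.7 144.7]
-58 271 [110 105 101] y [-19.6   3.4  25. ] z [126.2 140.6 144.6]
-50 234 [ 98 101 104] y [-17.4   2.9  21.6] z [124.9 137.3 141.2]
-42 196 [136 140 141] y [-15.9   2.3  20.1] z [125.4 135.2 141. ]
-34 185 [166 169 169] y [-13.9   2.   16.8] z [125.4 134.3 137.7]
-26 183 [164 168 168] y [-14.3   1.8  16.8] z [123.8 134.5 137.6]
```

```bash
python3 - <<'E'
from h import *
from scipy.optimize import least_squares as LS
a=np.radians(97.6);ex=np.array([np.cos(a),np.sin(a)]);ey=np.array([-ex[1],ex[0]]);H=np.array([566,228.3])
for n in("scene","wrist"):
  z=np.load(f"pics/{n}6.npz");p,d=z['p'],z['d']
  W=cloud(n,d) if n=="scene" else wcloud(d,imaging.get_calibration("wrist"))
  L=np.stack([(W[:,:,:2]-H)@ex,(W[:,:,:2]-H)@ey,W[:,:,2]],-1)
  for nm,lo,hi,R in(("arbor",-150,-97,10),("drum",-88,-58,25)):
    m=(abs(L[:,:,1]-2)<R+4)&(L[:,:,2]>120-R)&(L[:,:,2]<120+R+5)&(L[:,:,0]<hi)&(L[:,:,0]>lo)
    Q=L[m];mid=-75
    f=lambda q:np.hypot(Q[:,1]-q[0]-q[1]*(Q[:,0]-mid),Q[:,2]-q[2]-q[3]*(Q[:,0]-mid))-R
    r=LS(f,[2,0,120,0],loss='soft_l1',f_scale=.7)
    print(n,nm,len(Q),r.x.round(3),"heading",97.6+np.degrees(r.x[1]),"rms",np.median(abs(r.fun)).round(2))
  m=(abs(L[:,:,1]-2)<27)&(L[:,:,2]>134)&(L[:,:,2]<148)&(L[:,:,0]<-40)&(L[:,:,0]>-120)
  br=p[m].astype(int);k=(br[:,0]-br[:,2]>5)&(br.mean(1)<130)
  print("brown s range",np.percentile(L[m][k][:,0],[1,5,50,95,99]).round(1),"all>142.. ",np.percentile(L[m][L[m][:,2]>142.5][:,0],[1,99]))
E
```

```text
scene arbor 172 [ 2.27900e+00 -1.70000e-02  1.20494e+02  1.00000e-02] heading 96.62377534126574 rms 1.24
scene drum 242 [ 2.36300e+00 -1.70000e-02  1.19105e+02 -1.30000e-02] heading 96.62946796714957 rms 1.0
brown s range [-88.8 -87.7 -72.7 -55.8 -52.7] all>142..  [-90.73006161 -54.85246236]
wrist arbor 704 [ 1.99500e+00 -1.60000e-02  1.19926e+02  6.00000e-03] heading 96.70402359697938 rms 0.45
wrist drum 1071 [ 1.88500e+00  0.00000e+00  1.18987e+02 -2.00000e-03] heading 97.61616710928405 rms 0.47
brown s range [-87.8 -86.4 -72.4 -58.2 -56.9] all>142..  [-89.36590623 -56.12415963]
```

The fits agree: the arbor heads 96.65°, and the drum's middle is at (573.6, 155.9, 119.5) with its axis at about 97.5°. I'll go above it with the tool's y axis at 6.7°, gripping high on the pads so the tips stay above the saddle arms later.

```bash
python3 -m jog '7.5 0.9 3.1 0 4.7;7.5 0.9 3.1 0 5;7.5 0.87 3.16 -4 0;7.5 0 0 -4 0;7.5 0 0 -4 0;7.5 0 0 -3 0;7.5 0 0 0 0;7.5 0 0 0 0'
python3 -c "
from rig import observe as o
import numpy as np
s=o();q=s['eef_rot'];print(s['position'],q,2*np.degrees(np.arctan2(q[1],q[0]))-90,s['force'])"
```

```text
time: 11.9
position: [573.5, 156.0, 172.0]
eef_rot: [0.667, 0.745, 0.0, 0.0]
force: [0.7, 0.6, 1.3]
finger_gap: 75.0
finger_force: 0.0
[573.45008655 155.99163439 172.01510156] [6.67101135e-01 7.44967156e-01 9.87743247e-05 3.77655296e-05] 6.31255667483363 [0.65021406 0.61417847 1.25823123]
```

```bash
python3 -m jog '7.5 0 0 -2 0.3;7.5 0 0 -1.5 0;7.5 0 0 0 0;7.5 0 0 0 0'
python3 - <<'E'
from h import *
from rig import observe as o
s=o();P=s['position'];print(P,s['force'])
p,d=imaging.capture("scene");W=cloud("scene",d);np.savez("pics/s7.npz",p=p,d=d)
dark=(p.max(2)<40)&(abs(W[:,:,0]-P[0])<75)&(abs(W[:,:,1]-P[1])<14)&(W[:,:,2]>125)&(W[:,:,2]<230)
Q=W[dark]
for lo,hi in((-75,-30),(30,75)):
  k=(Q[:,0]-P[0]>lo)&(Q[:,0]-P[0]<hi);q=Q[k];print(lo,k.sum());
  if k.sum()>5:print(np.percentile(q,[0,1,3,10,50],axis=0).round(1))
E
```

```text
time: 12.3
position: [573.6, 156.0, 137.0]
eef_rot: [0.665, 0.747, 0.0, 0.0]
force: [-0.1, 0.3, -0.2]
finger_gap: 75.1
finger_force: 0.0
[573.58462887 156.04048301 136.99093057] [-0.1135165   0.28260917 -0.20425056]
-75 154
[[527.7 142.2 151.9]
 [529.  142.3 153.4]
 [529.9 142.4 156.1]
 [531.4 143.  161.2]
 [535.4 149.2 183.4]]
30 144
[[610.4 149.3 152. ]
 [612.4 149.5 152.6]
 [613.2 150.  154.3]
 [615.5 151.  157.3]
 [620.8 157.  175.4]]
```

The tips measure z≈151.5 at TCP reading 137, which puts them at 108 for a reading of 93.5. I'll go down and close gently.

```bash
python3 -m jog '7.5 0 0 -2 0;7.5 0 0 -1.35 0;7.5 0 0 -1 0;7.5 0 0 0 0;5.6 0 0 0 0;5.6 0 0 0 0;5.6 0 0 0 0;5.6 0 0 0 0' 5
python3 -m jog '5.3 0 0 0 0;5.1 0 0 0 0;4.9 0 0 0 0;4.8 0 0 0 0;4.7 0 0 0 0;4.6 0 0 0 0'
python3 -c "
from rig import observe as o
s=o();print(s['position'],s['force'],s['ft_torque'])"
```

```text
time: 13.15
position: [573.5, 156.0, 93.0]
eef_rot: [0.664, 0.748, 0.0, 0.0]
force: [-0.7, 0.6, 0.5]
finger_gap: 57.5
finger_force: 0.0
time: 13.75
position: [572.9, 156.0, 92.4]
eef_rot: [0.664, 0.748, -0.0, -0.0]
force: [-2.1, 0.3, 1.5]
finger_gap: 49.8
finger_force: 5.0
[572.88707906 155.99482252  92.4173429 ] [-2.11286344  0.30899271  1.50146247] [-0.05166846  0.34505621 -0.00108183]
```

```bash
python3 -m jog '4.4 -0.05 0 0 0;4.4 0 0 0 0;4.4 0 0 0 0;4.4 0 0 0 0' 14
python3 -m jog '4.4 0.01 -0.05 0 0;4.4 0.01 -0.05 0 0;4.4 0 -0.05 0 0;4.4 0.01 -0.05 0 0;4.4 0 0 0 0'
python3 -c "
from rig import observe as o
s=o();print(s['position'],s['force'],s['ft_torque'])"
```

```text
time: 14.15
position: [572.8, 156.0, 92.5]
eef_rot: [0.664, 0.747, 0.0, 0.0]
force: [0.4, 0.6, -1.6]
finger_gap: 49.9
finger_force: 14.0
time: 14.65
position: [573.0, 153.8, 92.5]
eef_rot: [0.664, 0.747, -0.0, -0.0]
force: [0.4, 1.2, -2.7]
finger_gap: 50.1
finger_force: 14.0
[572.97855985 153.78755755  92.46823906] [ 0.35971491  1.19388681 -2.73173477] [ 0.10905511 -0.12403929 -0.0182486 ]
```

```bash
python3 -m jog '4.4 0.01 -0.08 0 0;4.4 0.01 -0.08 0 0;4.4 0.01 -0.08 0 0;4.4 0.01 -0.08 0 0;4.4 0.01 -0.08 0 0;4.4 0 0 0 0'
python3 -m jog '4.4 0.01 -0.08 0 0;4.4 0.01 -0.08 0 0;4.4 0.01 -0.08 0 0;4.4 0.01 -0.08 0 0;4.4 0.01 -0.08 0 0;4.4 0 0 0 0'
python3 -c "
from rig import observe as o
s=o();print(s['position'],s['force'],s['ft_torque'])"
```

```text
time: 15.25
position: [573.6, 149.8, 92.7]
eef_rot: [0.664, 0.747, -0.0, 0.0]
force: [-0.0, 1.5, 0.2]
finger_gap: 49.7
finger_force: 14.0
time: 15.85
position: [574.1, 145.6, 92.6]
eef_rot: [0.664, 0.747, -0.0, 0.0]
force: [0.3, 1.2, 0.4]
finger_gap: 49.7
finger_force: 14.0
[574.13119547 145.64375679  92.59230408] [0.31338937 1.16185819 0.35531894] [ 0.18707735 -0.09323051 -0.01931032]
```

```bash
cat >> h.py <<'E'
def drum_s(n="scene"):
    a=np.radians(97.6);ex=np.array([np.cos(a),np.sin(a)]);ey=np.array([-ex[1],ex[0]]);H=np.array([566,228.3])
    p,d=imaging.capture(n);W=cloud(n,d)
    L=np.stack([(W[:,:,:2]-H)@ex,(W[:,:,:2]-H)@ey,W[:,:,2]],-1)
    pi=p.astype(int);m=(abs(L[:,:,1]-2)<30)&(L[:,:,2]>97)&(L[:,:,2]<148)&(L[:,:,0]<-35)&(L[:,:,0]>-230)&(pi[:,:,0]-pi[:,:,2]>7)&(pi.mean(2)<100)
    return m.sum(),np.percentile(L[m][:,0],[1,5,25,50,75,95,99]).round(1)
E
python3 -c "
from h import *
print(drum_s())"
python3 -m jog '4.4 0.01 -0.08 0 0;4.4 0.01 -0.08 0 0;4.4 0.01 -0.08 0 0;4.4 0.01 -0.08 0 0;4.4 0.01 -0.08 0 0;4.4 0 0 0 0'
python3 -c "
from h import *
from rig import observe as o
s=o();print(s['position'],s['force'],s['ft_torque'])
print(drum_s())"
```

```text
(np.int64(93), array([-155.7, -128.8,  -98.3,  -94.6,  -91.4,  -86.3,  -84.1]))
time: 16.5
position: [574.6, 141.6, 92.5]
eef_rot: [0.664, 0.747, -0.0, 0.0]
force: [1.4, 1.8, 1.2]
finger_gap: 49.8
finger_force: 14.0
[574.55558915 141.64538398  92.51605763] [1.42770064 1.82297434 1.22918459] [ 0.28081021 -0.06689066 -0.04434358]
(np.int64(86), array([-155.5, -121.1, -101.9,  -98.8,  -95.5,  -91.9,  -88.7]))
```

The drum follows the gripper at low force. I'll continue, making small corrections with the felt force.

```bash
python3 -m jog '4.4 0.04 -0.1 0.02 0;4.4 0.01 -0.1 0 0;4.4 0.01 -0.1 0 0;4.4 0.01 -0.1 0 0;4.4 0.01 -0.1 0 0;4.4 0.01 -0.1 0 0;4.4 0.02 -0.1 0 0;4.4 0 0 0 0'
python3 -c "
from rig import observe as o
s=o();print(s['position'],s['force'],s['ft_torque'])"
```

```text
time: 17.35
position: [575.6, 134.4, 92.6]
eef_rot: [0.664, 0.747, -0.0, 0.0]
force: [0.3, 0.3, 0.6]
finger_gap: 49.9
finger_force: 14.0
[575.57615392 134.4419263   92.61100825] [0.29324561 0.33564289 0.57294749] [ 0.0598358  -0.0701955  -0.03385089]
```

```bash
python3 -m jog '4.4 0.01 -0.1 0 0;4.4 0.01 -0.1 0 0;4.4 0.01 -0.1 0 0;4.4 0.01 -0.1 0 0;4.4 0.02 -0.1 0 0;4.4 0.01 -0.1 0 0;4.4 0.01 -0.1 0 0;4.4 0 0 0 0'
python3 -c "
from rig import observe as o
s=o();print(s['position'],s['force'],s['ft_torque'])"
```

```text
time: 18.15
position: [576.5, 127.4, 92.7]
eef_rot: [0.664, 0.747, -0.0, 0.0]
force: [-0.6, 1.0, 0.5]
finger_gap: 49.6
finger_force: 14.0
[576.45631843 127.42697326  92.67741366] [-0.55384712  0.96083304  0.53455416] [ 0.04002188 -0.09629455  0.00251434]
```

```bash
python3 -m jog '4.4 0.01 -0.15 0 0;4.4 0.02 -0.15 0 0;4.4 0.01 -0.15 0 0;4.4 0.02 -0.15 0 0;4.4 0.02 -0.15 0 0;4.4 0.01 -0.15 0 0;4.4 0.02 -0.15 0 0;4.4 0 0 0 0'
python3 -c "
from rig import observe as o
s=o();print(s['position'],s['force'],s['ft_torque'])"
```

```text
time: 18.95
position: [577.5, 116.8, 92.6]
eef_rot: [0.664, 0.747, -0.0, 0.0]
force: [-0.4, 1.1, -0.9]
finger_gap: 50.0
finger_force: 14.0
[577.50492969 116.80355657  92.62203787] [-0.43849809  1.08175396 -0.85508842] [ 0.09082017 -0.07003759  0.00429336]
```

```bash
python3 -m jog '4.4 0.01 -0.15 0 0;4.4 0.02 -0.15 0 0;4.4 0.02 -0.15 0 0;4.4 0.02 -0.15 0 0;4.4 0.01 -0.15 0 0;4.4 0.02 -0.15 0 0;4.4 0.02 -0.15 0 0;4.4 0 0 0 0'
python3 -c "
from h import *
from rig import observe as o
s=o();print(s['position'],s['force'],s['ft_torque']);print(drum_s())"
```

```text
time: 19.75
position: [578.6, 106.4, 92.5]
eef_rot: [0.664, 0.747, -0.0, 0.0]
force: [0.3, -0.5, -3.5]
finger_gap: 49.7
finger_force: 14.0
[578.64093676 106.36312888  92.50216513] [ 0.27017736 -0.4648764  -3.51155535] [-0.08496791 -0.20291052 -0.01534504]
(np.int64(87), array([-154.8, -142.1, -137.7, -134.4, -131.7, -127. , -103.6]))
```

```bash
python3 -m jog '4.4 0.02 -0.17 0 0;4.4 0.02 -0.17 0 0;4.4 0.02 -0.17 0 0;4.4 0.02 -0.17 0 0;4.4 0.02 -0.17 0 0;4.4 0.02 -0.17 0 0;4.4 0.02 -0.17 0 0;4.4 0 0 0 0'
python3 -c "
from rig import observe as o
s=o();print(s['position'],s['force'],s['ft_torque'])"
```

```text
time: 20.6
position: [580.1, 94.6, 92.6]
eef_rot: [0.664, 0.747, -0.0, 0.0]
force: [-0.1, -0.3, -4.2]
finger_gap: 50.1
finger_force: 14.0
[580.13067381  94.59021142  92.6488641 ] [-0.14997404 -0.30682606 -4.19685307] [-0.00921471 -0.12001783 -0.00890035]
```

```bash
python3 -m jog '4.4 0.02 -0.17 0 0;4.4 0.02 -0.17 0 0;4.4 0.02 -0.17 0 0;4.4 0.02 -0.17 0 0;4.4 0.02 -0.17 0 0;4.4 0.02 -0.17 0 0;4.4 0.02 -0.17 0 0;4.4 0 0 0 0'
python3 -c "
from rig import observe as o
s=o();print(s['position'],s['force'],s['ft_torque'])"
```

```text
time: 21.4
position: [581.5, 82.8, 92.7]
eef_rot: [0.664, 0.747, -0.0, 0.0]
force: [0.3, -0.4, -4.9]
finger_gap: 50.2
finger_force: 14.0
[581.5378467   82.776404    92.68130606] [ 0.30623251 -0.36731677 -4.90807927] [-0.01938702 -0.12151029  0.00498769]
```

```bash
python3 -m jog '4.4 0.02 -0.18 0 0;4.4 0.02 -0.18 0 0;4.4 0.02 -0.18 0 0;4.4 0.02 -0.18 0 0;4.4 0.02 -0.18 0 0;4.4 0.02 -0.18 0 0;4.4 0.02 -0.18 0 0;4.4 0 0 0 0'
python3 -c "
from rig import observe as o
s=o();print(s['position'],s['force'],s['ft_torque'])"
```

```text
time: 22.2
position: [583.0, 70.1, 92.7]
eef_rot: [0.664, 0.747, -0.0, 0.0]
force: [0.5, 0.2, -4.4]
finger_gap: 49.8
finger_force: 14.0
[582.95838099  70.11304863  92.69271443] [ 0.54065446  0.23886689 -4.40721389] [-0.06982078 -0.08531969  0.02246595]
```

```bash
python3 -m jog '4.4 0.02 -0.18 0 0;4.4 0.02 -0.18 0 0;4.4 0.02 -0.18 0 0;4.4 0.02 -0.18 0 0;4.4 0.02 -0.18 0 0;4.4 0.02 -0.18 0 0;4.4 0.02 -0.18 0 0;4.4 0 0 0 0'
python3 -m jog '4.4 0.02 -0.18 0 0;4.4 0.02 -0.18 0 0;4.4 0.02 -0.18 0 0;4.4 0.02 -0.18 0 0;4.4 0.02 -0.18 0 0;4.4 0.02 -0.18 0 0;4.4 0.02 -0.18 0 0;4.4 0.02 -0.18 0 0'
python3 -c "
from h import *
from rig import observe as o
s=o();print(s['position'],s['force'],s['ft_torque']);print(drum_s())"
```

```text
time: 23.0
position: [584.3, 57.5, 92.7]
eef_rot: [0.664, 0.747, -0.0, 0.0]
force: [-0.3, -0.1, -4.3]
finger_gap: 49.5
finger_force: 14.0
time: 23.8
position: [585.9, 43.4, 92.7]
eef_rot: [0.664, 0.748, -0.0, -0.0]
force: [-0.7, -0.1, -4.1]
finger_gap: 49.9
finger_force: 14.0
[585.90493917  43.42081366  92.70653114] [-0.65282168 -0.05695107 -4.07284385] [-0.02284836 -0.13408185 -0.02621979]
(np.int64(79), array([-206. , -202.8, -200.5, -198.3, -194.3,  -91.8,  -51.4]))
```

The drum is clear of the arbor (113 mm drawn, about 4.2 N of weight, lateral force near zero). I'll move on, lift, and carry it to above the empty saddle.

```bash
python3 -m jog '4.4 0.1 -1 0 0;4.4 0.2 -2 0.5 0;4.4 0.3 -2.5 2 0;4.4 0.4 -3 2 -2;4.4 0.8 -3 1 -3;4.4 0.9 -3 0 -3;4.4 0.9 -3 0 -3.5;4.4 0.9 -3 0 0' 18
python3 -m jog '4.4 0.9 -3 0 0;4.4 0.9 -3 0 0;4.4 0.8 -3 0 0;4.4 0.6 -2 0 0;4.4 0.5 -1 0 0;4.4 0 0 0 0;4.4 0 0 0 0'
python3 - <<'E'
from h import *
from rig import observe as o
s=o();q=s['eef_rot'];print(s['position'],s['force'],2*np.degrees(np.arctan2(q[1],q[0]))-90)
for n in("scene","wrist"):
  p,d=imaging.capture(n);np.savez(f"pics/{n}8.npz",p=p,d=d)
  W=cloud(n,d) if n=="scene" else wcloud(d,imaging.get_calibration("wrist"))
  g=(abs(W[:,:,0]-660)<45)&(abs(W[:,:,1]+256)<45)
  for lo,hi in((10,18),(18,30),(30,45),(45,56)):
    m=g&(W[:,:,2]>lo)&(W[:,:,2]<hi);Q=W[m]
    if len(Q)>5:print(n,lo,hi,len(Q),np.percentile(Q,[2,50,98],axis=0).round(1).tolist(),p[m].mean(0).astype(int))
E
```

```text
time: 24.65
position: [630.9, -163.7, 147.8]
eef_rot: [0.737, 0.676, -0.0, 0.0]
force: [-0.4, -0.2, -4.2]
finger_gap: 49.8
finger_force: 18.0
time: 25.35
position: [667.9, -279.9, 147.6]
eef_rot: [0.735, 0.678, 0.0, -0.001]
force: [-0.2, 0.3, -3.7]
finger_gap: 49.8
finger_force: 18.0
[ 667.93302066 -279.94930554  147.55479305] [-0.19330082  0.2879945  -3.70539461] -4.678396892893105
scene 10 18 607 [[616.2, -300.0, 11.0], [677.4, -254.7, 14.0], [704.4, -212.2, 17.1]] [99 65 33]
scene 18 30 449 [[632.2, -287.6, 18.8], [666.0, -258.3, 22.0], [693.3, -229.0, 27.8]] [116  90  56]
scene 30 45 108 [[642.2, -277.1, 30.6], [654.9, -250.1, 37.3], [689.9, -240.2, 44.7]] [111  86  54]
scene 45 56 60 [[636.5, -276.2, 45.5], [663.2, -266.8, 48.0], [689.5, -239.5, 52.1]] [117  90  56]
wrist 10 18 3954 [[616.0, -299.8, 12.6], [661.5, -243.2, 14.1], [704.1, -211.9, 15.6]] [143 100  50]
wrist 18 30 2336 [[631.8, -288.3, 20.6], [660.6, -257.3, 22.1], [689.8, -229.0, 28.7]] [159 133  86]
wrist 30 45 753 [[635.5, -276.3, 30.3], [659.4, -266.2, 37.2], [685.1, -240.0, 44.7]] [137 114  74]
wrist 45 56 402 [[633.4, -277.1, 45.2], [645.6, -266.9, 48.5], [686.7, -240.1, 51.6]] [142 118  76]
```

```bash
python3 - <<'E'
from h import *
for n in("scene","wrist"):
  z=np.load(f"pics/{n}8.npz");p,d=z['p'],z['d']
  W=cloud(n,d) if n=="scene" else wcloud(d,imaging.get_calibration("wrist"))
  g=(abs(W[:,:,0]-660)<45)&(abs(W[:,:,1]+258)<42)
  for lo,hi in((19,26),(40,54)):
    Q=W[g&(W[:,:,2]>lo)&(W[:,:,2]<hi)][:,:2].astype(np.float32)
    print(n,lo,cv2.minAreaRect(Q),np.median(Q,0))
  Q=W[g&(W[:,:,2]>30)&(W[:,:,2]<54)];
  for sg in(-1,1):
    q=Q[(Q[:,1]+258)*sg>0]; f=np.polyfit(q[:,0],q[:,1],1); print("arm",sg,len(q),np.degrees(np.arctan(f[0])).round(2),"y at x=660",np.polyval(f,660).round(1),"x range",np.percentile(q[:,0],[1,99]).round(1),"y spread",np.percentile(q[:,1]-np.polyval(f,q[:,0]),[3,97]).round(1))
# held drum: tool-frame position via scene
from rig import observe as o
P=o()['position'];a=np.radians(-4.7);ux=np.array([np.sin(-a),np.cos(a)]);uy=np.array([np.cos(a),np.sin(a)])
z=np.load("pics/scene8.npz");p,d=z['p'].astype(int),z['d'];W=cloud("scene",d)
al=(W[:,:,:2]-P[:2])@ux;la=(W[:,:,:2]-P[:2])@uy
m=(abs(al)<30)&(abs(la)<27)&(W[:,:,2]>P[2]-5)&(W[:,:,2]<P[2]+55)&(p.mean(2)>30)
print(m.sum(),np.percentile(np.c_[al[m],la[m],W[:,:,2][m]],[1,3,50,97,99],axis=0).round(1))
m2=m&(W[:,:,2]-P[2]<25);print(np.percentile(al[m2],[1,3,97,99]),np.percentile(W[:,:,2][m2],[1,3]))
E
```

```text
scene 19 ((661.7216186523438, -258.20843505859375), (60.80160903930664, 63.584815979003906), 82.88897705078125) [ 665.56213 -258.6049 ]
scene 40 ((662.6146240234375, -258.183837890625), (34.500160217285156, 56.14060974121094), 85.47571563720703) [ 647.61194 -266.81024]
arm -1 85 -5.05 y at x=660 -271.4 x range [634.9 688.6] y spread [-3.8  3.8]
arm 1 83 -4.7 y at x=660 -244.3 x range [638.4 691. ] y spread [-3.6  3.6]
wrist 19 ((660.020751953125, -258.7567138671875), (60.125343322753906, 60.045692443847656), 85.31990814208984) [ 660.8068  -257.52194]
wrist 40 ((660.2024536132812, -258.89703369140625), (35.30266571044922, 53.84567642211914), 84.9897232055664) [ 649.7428  -266.62314]
arm -1 600 -4.75 y at x=660 -271.4 x range [632.5 685.7] y spread [-4.7  3.5]
arm 1 555 -4.14 y at x=660 -244.6 x range [635.7 687.5] y spread [-4.4  3.6]
52 [[-18.9  17.1 159.3]
 [-18.6  17.6 160.2]
 [ 12.8  24.4 173.9]
 [ 20.2  26.2 181.4]
 [ 20.7  26.6 182.1]]
[-18.86976122 -18.60852371  20.68540977  20.81410546] [159.20415035 159.38684988]
```

The saddle centre is (660.5, −258.2) with its axis at 85.1°, agreeing in both views, and its block measures 60×60 mm as given. The drum sits 0.9 mm off centre in the pads. I'll move over and part-way down.

```bash
python3 -m jog '4.4 -0.35 1 0 -0.2;4.4 -0.4 1.08 0 0;4.4 0 0 -2 0;4.4 0 0 -3 0;4.4 0 0 -2.5 0;4.4 0 0 -1 0;4.4 0 0 0 0;4.4 0 0 0 0'
python3 - <<'E'
from h import *
from rig import observe as o
from scipy.optimize import least_squares as LS
s=o();q=s['eef_rot'];P=s['position'];print(P,s['force'],2*np.degrees(np.arctan2(q[1],q[0]))-90)
a=np.radians(-4.9);ux=np.array([np.sin(-a),np.cos(a)]);uy=np.array([np.cos(a),np.sin(a)])
p,d=imaging.capture("scene");p=p.astype(int);W=cloud("scene",d)
al=(W[:,:,:2]-P[:2])@ux;la=(W[:,:,:2]-P[:2])@uy
m=(abs(al)<19)&(la>3)&(la<29)&(W[:,:,2]>P[2]+3)&(W[:,:,2]<P[2]+55)&(p.mean(2)>30)
Q=np.c_[al[m],la[m],W[:,:,2][m]-P[2]]
r=LS(lambda x:np.hypot(Q[:,1]-x[0],Q[:,2]-x[1])-25,[0,26],loss='soft_l1');print(len(Q),r.x,np.median(abs(r.fun)))
m=(abs(al)<27)&(la<29)&(la>3)&(W[:,:,2]>P[2]+3)&(W[:,:,2]<P[2]+40)&(p.mean(2)>30);print(np.percentile(al[m],[1,99]))
E
```

```text
time: 26.25
position: [661.1, -260.2, 64.2]
eef_rot: [0.737, 0.676, 0.0, 0.001]
force: [0.7, -0.1, -3.7]
finger_gap: 49.6
finger_force: 17.9
[ 661.0980348  -260.16767191   64.17757766] [ 0.72032219 -0.07894831 -3.69054383] -4.920413192881142
25 [-0.3512581  27.14689044] 0.7019367206181641
[-17.07808959  20.95746321]
```

```bash
python3 -m jog '4.4 -0.05 0.08 -1 0;4.4 0 0 -0.6 0;4.4 0 0 -0.4 0;4.4 0 0 -0.2 0;4.4 0 0 -0.1 0;4.4 0 0 -0.1 0;4.4 0 0 0 0'
python3 -c "
from rig import observe as o
s=o();print(s['position'],s['force'],s['ft_torque'])"
```

```text
time: 27.0
position: [660.0, -259.9, 38.8]
eef_rot: [0.737, 0.676, 0.0, 0.0]
force: [0.3, -0.5, -3.7]
finger_gap: 49.8
finger_force: 17.9
[ 659.95175736 -259.8546994    38.7525061 ] [ 0.33320241 -0.51978593 -3.66264752] [-0.00753033 -0.07892633  0.00505817]
```

```bash
python3 -m jog '4.4 0 0.05 -0.05 0;4.4 0 0 -0.05 0;4.4 0 0 0 0;4.4 0 0 0 0'
python3 -m jog '4.4 0 0 -0.05 0;4.4 0 0 -0.05 0;4.4 0 0 0 0;4.4 0 0 0 0'
python3 -c "
from rig import observe as o
s=o();print(s['position'],s['force'],s['ft_torque'])"
```

```text
time: 27.4
position: [659.9, -259.4, 37.8]
eef_rot: [0.737, 0.676, -0.0, 0.0]
force: [0.3, -0.7, -4.3]
finger_gap: 49.7
finger_force: 17.9
time: 27.8
position: [660.0, -259.3, 37.5]
eef_rot: [0.737, 0.676, -0.0, 0.0]
force: [-4.8, 1.3, 5.5]
finger_gap: 49.6
finger_force: 17.9
[ 659.95798731 -259.32700776   37.47754365] [-4.81812485  1.25898848  5.54942487] [ 0.28247358  0.92556935 -0.06209795]
```

Contact came at the expected height, with a side load from one notch. I'll ease −x to null it.

```bash
python3 -m jog '4.4 -0.06 0 0 0;4.4 -0.04 0 0 0;4.4 0 0 0 0;4.4 0 0 0 0' 8
python3 -c "
from rig import observe as o
s=o();print(s['position'],s['force'],s['ft_torque'])"
```

```text
time: 28.2
position: [659.8, -259.3, 37.4]
eef_rot: [0.737, 0.676, 0.001, 0.001]
force: [1.9, -0.0, 4.3]
finger_gap: 50.3
finger_force: 8.0
[ 659.83999271 -259.31392299   37.35546016] [ 1.90504924 -0.02603294  4.30702315] [ 0.16985593 -0.54802594 -0.05065784]
```

```bash
python3 -m jog '4.4 0.03 0 0.03 0;4.4 0 0 0 0;5.1 0 0 0 0;5.3 0 0 0 0;5.6 0 0 0 0;6 0 0 0 0;6.4 0 0 0 0;6.4 0 0 0 0' 3
python3 -c "
from rig import observe as o
s=o();print(s['position'],s['force'],s['ft_torque'])"
```

```text
time: 29.0
position: [658.9, -259.3, 36.8]
eef_rot: [0.737, 0.676, -0.0, -0.0]
force: [-0.1, 0.1, -0.9]
finger_gap: 62.9
finger_force: 0.0
[ 658.92599467 -259.29808993   36.79465318] [-0.07956121  0.06395684 -0.915254  ] [-0.03909868 -0.06653791  0.01847332]
```

```bash
python3 -m jog '7 0.1 0 0.5 0;7 0 0 2 0;7 0 0 4 0;7 0 0 4.5 0;7 0 -3 3 0;7 0 -4 0 0;7 0 -3 0 0;7 0 0 0 0'
python3 - <<'E'
from h import *
from rig import observe as o
from scipy.optimize import least_squares as LS
s=o();print(s['position'],s['force'])
a=np.radians(-4.9);ux=np.array([np.sin(-a),np.cos(a)]);uy=np.array([np.cos(a),np.sin(a)]);C=np.array([660.5,-258.2])
for n in("scene","wrist","top"):
  p,d=imaging.capture(n);np.savez(f"pics/{n}9.npz",p=p,d=d)
  W=wcloud(d,imaging.get_calibration(n)) if n=="wrist" else cloud(n,d)
  al=(W[:,:,:2]-C)@ux;la=(W[:,:,:2]-C)@uy;z=W[:,:,2]
  m=(abs(al)<16)&(abs(la)<28)&(z>60)&(z<94);Q=np.c_[al[m],la[m],z[m]]
  if len(Q)<20: print(n,len(Q));continue
  r=LS(lambda x:np.hypot(Q[:,1]-x[0]-x[2]*Q[:,0],Q[:,2]-x[1]-x[3]*Q[:,0])-25,[0,64,0,0],loss='soft_l1')
  m=(abs(al)<30)&(abs(la)<20)&(z>72)&(z<94)
  print(n,len(Q),"lat,z,yaw,pitch",r.x.round(3),"ends",np.percentile(al[m],[1,99]).round(1))
  m=(abs(al)<30)&(abs(la)<40)&(z>19)&(z<26)
  # saddle block outline
  Q=np.c_[al[m],la[m]].astype(np.float32);print("  block",cv2.minAreaRect(Q)[:2])
E
```

```text
time: 29.8
position: [658.3, -366.0, 176.8]
eef_rot: [0.739, 0.673, -0.001, 0.001]
force: [-0.8, -0.9, -0.4]
finger_gap: 69.9
finger_force: 0.0
[ 658.30354012 -366.02885006  176.81490438] [-0.7879695  -0.93266028 -0.43276252]
scene 319 lat,z,yaw,pitch [-8.0000e-02  6.3698e+01  2.3000e-02  3.0000e-03] ends [-19.7  19.3]
  block ((-0.03937530517578125, 0.4739532470703125), (64.63819885253906, 59.16602325439453))
wrist 1956 lat,z,yaw,pitch [ 1.9700e-01  6.4108e+01 -5.0000e-03  7.0000e-03] ends [-17.4  21.5]
  block ((1.1548385620117188, -0.066009521484375), (57.58206558227539, 59.78627395629883))
top 285 lat,z,yaw,pitch [ 8.1500e-01  6.4262e+01 -1.0000e-03 -7.0000e-03] ends [-18.1  21.3]
  block ((1.164764404296875, 2.0500640869140625), (59.97158432006836, 71.17642211914062))
```

The drum rests at z≈64, level, aligned with the saddle and centred to about 1 mm. The gripper is clear, so I'll hand in.

```bash
python3 -c "
from rig import arm
print(arm.finish_job())"
```

```text
the job is handed in; nothing more can be done
None
```

The job is handed in at about 30 s: the hood was laid fully back (seen just after release, not checked again), the drum came off with under 2 N of pull in the readings and rests in the empty saddle, centred to about 1 mm, and the gripper is clear.

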